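# Start the globe turntable with its spring-return key

## Task

Start the motor turntable that carries the little toy globe: grip its red key, turn it clockwise (seen from above) as far as it goes to the start position, keep it there for about a second, then let go so that it springs back to run. Leave the key of the other turntable, which carries a pot of ink, alone, and leave the toy globe standing undisturbed on its disc.

Things in the scene. Friction and masses are not known exactly. Their poses are not given: they have to be found in the camera images.
- globe_key (a joint): key of the turntable that carries the toy globe, in rad: 0 at rest (run, where it stands at the start), growing as the key turns clockwise seen from above about a vertical axis, to a fixed stop at 1.05 (start). A spring returns it to 0 when it is let go; the torque needed grows from 0.04 to 0.16 N m at the stop.
- globe_key_bow (a point): centre of the red plastic head of that key, on its turning axis, 85 mm above the bench: an upright slab 10 mm thick along its x, 34 mm wide along its y, 34 mm tall, z up; it turns with the key. Clear of it by 15 mm below is a brass lock barrel 30 mm across. It stands near one end of a fixed grey housing 90 mm deep, 190 mm long (along the head's y at rest), 45 mm high.
- pot_key (a joint): red key of the second, identical turntable, which carries a round ink pot (52 mm across, 40 mm tall, yellow lid) on its disc, in rad, reading the same way; it rests at 0 and must be left there. Either turntable may stand left or right on the bench.
- toy_globe_mid (a point): middle (half-way up) of a toy globe, blue with yellow land on a red foot, 36 mm across, 50 mm tall, z up, loose on the aluminium disc (84 mm across, top 58 mm above the bench) at the other end of the housing; the disc's centre is 105 mm from the key axis, towards -y of the key head at rest.
Not all that is in view belongs to the job. What is shaped like the part that bears toy_globe_mid but turquoise is not meant.

How it is judged:
On the way:
1. the key of the toy globe's turntable is held turned to start (0.85 rad or more) for half a second (value of joint globe_key above 0.85 rad), for 0.5 s.
At the end, for the whole second after the job is handed in: the key of the toy globe's turntable has been at start and is back at rest at run (within 0.12 rad), the other key is at rest (within 0.12 rad), and the toy globe stands upright (within 0.2 rad) on its disc within 20 mm of where it was (value of joint each of globe_key, pot_key below 0.12 rad and velocity of joint globe_key between -0.2 and 0.2 rad/s and angle between toy_globe_mid's own z axis and vertical below 0.2 rad and distance of toy_globe_mid from where it was at the start of the episode below 0.02 m); the robot touches nothing.
It fails at once if the key of the ink pot's turntable is turned by more than 0.25 rad (value of joint pot_key above 0.25 rad).
It fails at once if the toy globe is pushed more than 20 mm or tipped over (distance of toy_globe_mid from where it was at the start of the episode above 0.02 m or angle between toy_globe_mid's own z axis and vertical above 0.5 rad).
It also fails if it takes over 35 s, if anything falls off the work surface, if the arm or the gripper's body presses on something with over 40 N, if the wrist force passes 120 N, or if a joint passes its speed limit or range.

## Robot

A 6-joint arm with a two-finger parallel gripper is mounted at the origin on a cart in front of the work surface, level with it; the furniture and walls round the work are solid. World frame = base frame: x ahead of the robot, y to its left, z up, the work surface at z = 0. Lengths are in m, angles in rad, forces in N, time in s.
With the tool pointing down it reaches from about 0.275 to 0.725 m from the base axis. Payload 15.9 kg.
Tool frame: the origin (TCP) lies midway between the tips of the shut fingers; the grasp point (between the pads) lies 19 mm behind it; z points along the fingers, y is the direction in which the jaws open and shut (so a half turn about z gives the same grasp; the last joint's range is limited). The gripper opens to 85 mm and grips with 20 to 120 N. Pads are 22 mm wide; open, the fingers measure 114 mm over their backs; the gripper's body (76 mm by 85 mm) begins 54 mm behind the grasp point. The pads swing forward as they close: fully open they stand 13 mm farther back than shut.
Start: joints at [-1.293, 0.213, -0.034, 1.323, 0, 1.571], TCP at [0.137, -0.481, 0.201] pointing down, gripper open.
Joint ranges: [-2.98, 2.98], [-0.74, 1.72], [-1.14, 1.35], [-2.1, 2.04], [-1.57, 1.44], [-3.14, 3.14]. Speed limits (rad/s): [1.89, 1.89, 2.39, 2.57, 3.14, 3.14].

## Interface

Orientations are given as a rotation vector (axis times angle).
In Python, from plant import robot gives the robot as it stands.
- The arm moves only by the shell command python3 -m handwheel 'ROWS'. ROWS is JSON, a list of rows, each an object of numbers: "fingers": the finger opening in mm, from 0 to 85.4; "tx", "ty", "tz": the shift along the tool's x, y, z as a fraction of full scale; "rx", "ry", "rz": the turn, a rotation vector about the tool's x, y, z as a fraction of full scale. A call has 1 to 8 rows; each row is the pose to reach, as a shift and turn from the pose commanded when the call began, along the tool's axes at that moment, turning the shorter way round; what a row does not reach only later rows make up. Full scale, the value 1, is 0.6 m for a shift and 360 degrees for a turn. A row lasts 1/12 s, in which the tool goes at most 41.7 mm and 7.16 degrees, less where a joint would pass 70% of its speed; a pose out of reach is approached as far as the arm can. A call with a number of a shift or a turn outside -1 to 1 is refused whole. A call with a gripper value outside its range is refused whole. The fingers move at their own pace and stop on an object; the grip force is fixed at half the most. Time passes only in rows, so rows that repeat a pose let the fingers close. It gives the time, the measured TCP pose, the force and the opening at its end, in the units of the state.
- robot.read_state(): the state, without advancing time (a new reading comes with each control period).
- robot.snapshot(name): name is "side" or "top"; returns a dict with "frame" (400x640x3 uint8, red, green, blue), "depth" (400x640 float32, m along the optical axis (not along the pixel's ray), 0 where there is no reading), "fx", "fy", "cx", "cy" (pixels), "rvec" (rotation vector, rad) and "tvec" (3), from world to camera coordinates, as OpenCV has them. Camera axes: x right, y down, z forward; pixel columns grow to the right and rows downward; lengths in m; the calibration is good to about 2 mm. A picture is of the moment at which its call begins.
- robot.sign_off(): hands the job in, once; it reports no verdict.
The state is a dict: "time_s": time; "joint_positions": joint angles; "joint_vel": joint speeds; "tau": joint torques, N m; "eef_pos": TCP position; "eef_rot": TCP orientation; "ft_force": force on the tool from outside, world axes, zero at the start; "wrist_torque": the same for the moment, N m; "grip_width": finger opening in m.
Only numpy, scipy, OpenCV 4.12 (cv2) and the standard library are available. Lean on these libraries where they do the work, as an engineer would, in place of code of your own. Each camera call takes 0.05 s, during which the arm holds its last target. There are 200 camera calls.

## Working session

There is one attempt and no reset: what is moved stays moved. The work goes in short steps, Python scripts to look and compute and a shell command to move; the robot and the scene stay as the last step left them, time stands still between calls to the robot, and variables do not carry over. Pictures are saved under pics/ and viewed, about 8 in all and at most 12, crops included, and the job is handed in when it is done.

```bash
mkdir -p pics; ls
python3 - <<'E'
from plant import robot
import cv2,numpy as np
print(robot.read_state())
for n in("top","side"):
    s=robot.snapshot(n);np.savez(n+".npz",**s)
    cv2.imwrite(f"pics/{n}0.png",s["frame"][:,:,::-1]);print(n,s["fx"],s["cx"],s["cy"],s["rvec"],s["tvec"])
E
```

```text
pics
{'time_s': 0.0, 'joint_positions': array([-1.29300273e+00,  2.13359524e-01, -3.50580643e-02,  1.32355071e+00,
       -1.57484934e-06,  1.57078229e+00]), 'joint_vel': array([-0.0015152 , -0.0003935 ,  0.00016599,  0.00074051,  0.00129312,
        0.00127294]), 'tau': array([-8.98320322e-04, -6.86160207e+01,  4.87114799e+01,  1.76267006e-02,
       -1.56620786e-04, -4.40117958e-06]), 'eef_pos': array([ 0.13700712, -0.48044723,  0.20051494]), 'eef_rot': array([-3.11018469e+00, -4.34816621e-01,  2.57219098e-04]), 'ft_force': array([ 0.05183985,  0.58091841, -0.29371155]), 'wrist_torque': array([ 0.0059182 ,  0.03283638, -0.08293172]), 'grip_width': 0.0853799975486008}
top 418.4184524803868 326.2696248598192 201.92206515374906 [ 2.0683991  -2.16121376  0.22093181] [-0.17027896  0.57307274  0.83776613]
side 500.7534263128151 332.0352375766414 195.28620418247348 [ 2.40482953 -0.17036621  0.07752137] [-0.5534768  -0.02052114  1.39564763]
```

View pics/top0.png

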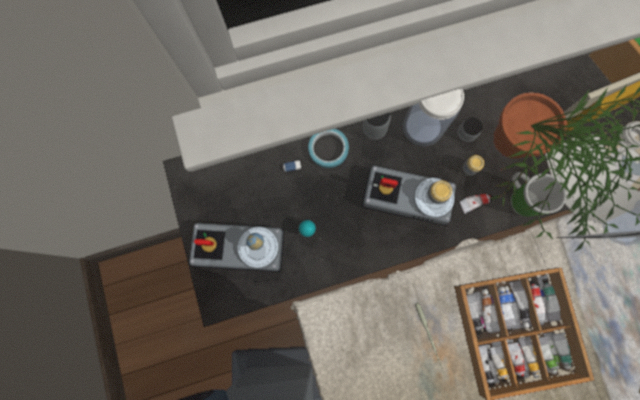

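View pics/side0.png

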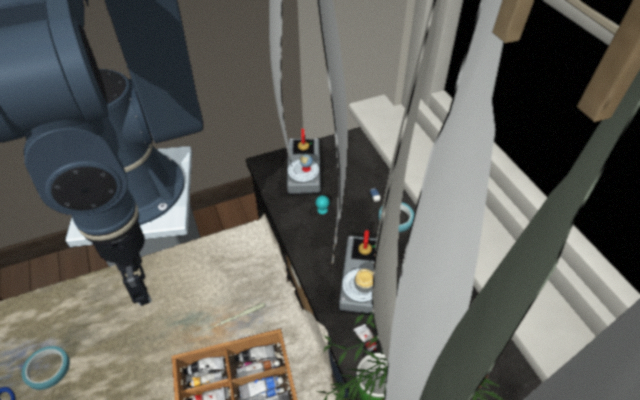

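The top view shows two turntables. The left one has its key at about (205,242) and a round thing at (256,242). The right one has its key at about (388,183) and a yellow lid at (440,190), which is the ink pot. The side view shows the same keys at (303,138) and (366,240).

```bash
cat > h.py <<'E'
import numpy as np,cv2
def cloud(s):
    R=cv2.Rodrigues(s["rvec"])[0];v,u=np.mgrid[:400,:640];d=s["depth"]
    c=np.stack([(u-s["cx"])/s["fx"]*d,(v-s["cy"])/s["fy"]*d,d],-1)
    P=(c-s["tvec"].ravel())@R; P[d==0]=np.nan; return P
def red(s):
    f=s["frame"].astype(int);return (f[...,0]>120)&(f[...,1]<60)&(f[...,2]<60)
E
python3 - <<'E'
from h import *
rois={"top":[(225,262,185,230),(165,200,365,405)],"side":[(125,158,290,320),(225,256,350,380)]}
ims=[]
for n in rois:
    s=dict(np.load(n+".npz"));P=cloud(s);m=red(s)
    for (a,b,c,d) in rois[n]:
        k=np.zeros_like(m);k[a:b,c:d]=m[a:b,c:d];q=P[k];q=q[~np.isnan(q[:,0])]
        vu=np.argwhere(k);print(n,len(q),"px",vu[:,::-1].min(0),vu[:,::-1].max(0),"med",np.median(q,0).round(4),"min",np.percentile(q,5,axis=0).round(3),"max",np.percentile(q,95,axis=0).round(3))
        t=q[q[:,2]>.08][:,:2] 
        if len(t)>5:
            w,V=np.linalg.eigh(np.cov(t.T));print("  top pts",len(t),t.mean(0).round(4),"axis",np.degrees(np.arctan2(V[1,1],V[0,1])).round(1),np.sqrt(w).round(4))
    # housing fit in top view: points z 0.035..0.05
    if n=="top":
        for (a,b,c,d) in [(215,280,180,290),(160,228,355,465)]:
            q=P[a:b,c:d].reshape(-1,3);q=q[(q[:,2]>.035)&(q[:,2]<.05)]
            print("housing z",np.median(q[:,2]),cv2.minAreaRect((q[:,:2]*1000).astype(np.float32)))
            q=P[a:b,c:d].reshape(-1,3);q=q[(q[:,2]>.054)&(q[:,2]<.062)];print("disc",len(q),cv2.minEnclosingCircle((q[:,:2]*1000).astype(np.float32)))
            q=P[a:b,c:d].reshape(-1,3);q=q[(q[:,2]>.07)];print("above max z",q[:,2].max())
for n,(a,b,c,d) in [("top",(215,280,180,300)),("side",(115,205,260,380))]:
    ims.append(cv2.resize(np.load(n+".npz")["frame"][a:b,c:d,::-1],(780,int(780*(b-a)/(d-c))) if n=="top" else (230,172),interpolation=2))
s=np.load("side.npz")["frame"]
i0=cv2.resize(np.load("top.npz")["frame"][215:280,180:290,::-1],(800,300) if 0 else (508,300),interpolation=2)
i1=cv2.resize(s[115:200,265:345,::-1],(282,300),interpolation=2)
cv2.imwrite("pics/crop1.png",np.hstack([i0,i1]))
E
```

```text
top 83 px [195 239] [212 244] med [0.4852 0.0563 0.1019] min [0.482 0.041 0.089] max [0.491 0.07  0.104]
  top pts 83 [0.4857 0.0557] axis 81.7 [0.0026 0.0094]
top 72 px [382 178] [397 185] med [ 0.5939 -0.3268  0.102 ] min [ 0.588 -0.34   0.097] max [ 0.599 -0.314  0.104]
  top pts 72 [ 0.594  -0.3268] axis 74.5 [0.0026 0.0093]
housing z 0.04619716288303794 ((481.6394348144531, 2.8950042724609375), (190.77345275878906, 90.6615982055664), 84.0580825805664)
disc 1003 ((477.0910949707031, -10.058456420898438), 78.2843017578125)
above max z 0.11230056790224273
housing z 0.04618441679034347 ((580.5233154296875, -379.470458984375), (190.07652282714844, 91.1045913696289), 74.5399169921875)
disc 687 ((574.4261474609375, -389.9030456542969), 79.6783218383789)
above max z 0.10667998273457924
side 32 px [301 130] [304 142] med [0.4818 0.042  0.0926] min [0.479 0.036 0.059] max [0.485 0.073 0.101]
  top pts 26 [0.4819 0.0441] axis 91.0 [0.0019 0.0081]
side 70 px [364 230] [368 247] med [ 0.5897 -0.3331  0.0992] min [ 0.584 -0.345 -0.   ] max [ 0.607 -0.246  0.103]
  top pts 62 [ 0.5894 -0.3332] axis 72.5 [0.0026 0.0099]
```

View pics/crop1.png

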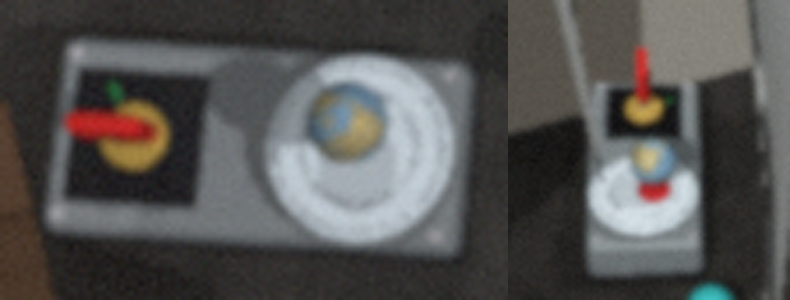

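The left housing (centre 0.482, 0.003, long axis at 84°) carries the globe: blue and yellow with a red foot. Its key is at about (0.486, 0.055), with the top at z≈0.103. That fits the stated height of 102 mm and the position on the housing. Next I'll cross-check it with the side view and work out the first move.

```bash
cat >> h.py <<'E'
from scipy.spatial.transform import Rotation as Ro
def plan(st,xyz,yaw):
    """tool-frame fractions to go to xyz, tool down with tool y at yaw (deg)"""
    R=Ro.from_rotvec(st["eef_rot"]);c,s=np.cos(np.radians(yaw)),np.sin(np.radians(yaw))
    G=Ro.from_matrix(np.array([[-s,c,0],[c,s,0],[0,0,-1.]]).T@np.diag([1,1,1]) if 0 else np.column_stack([[-s,c,0],[c,s,0],[0,0,-1]]))
    d=R.inv().apply(np.array(xyz)-st["eef_pos"])/.6
    print("t",d.round(4),"r",((R.inv()*G).as_rotvec()/2/np.pi).round(4))
E
python3 - <<'E'
from h import *
from plant import robot
S=dict(np.load("side.npz"));P=cloud(S)
q=P[115:205,270:335].reshape(-1,3);q=q[(q[:,2]>.038)&(q[:,2]<.052)];print(len(q),cv2.minAreaRect((q[:,:2]*1000).astype(np.float32)))
T=dict(np.load("top.npz"));P=cloud(T);q=P[215:280,235:275].reshape(-1,3);q=q[q[:,2]>.085];print("globe",np.median(q,0),q[:,2].max())
for s in(T,S):
    R=cv2.Rodrigues(s["rvec"])[0];print("cam",-R.T@s["tvec"].ravel())
    for p in[(.486,.0555,.102),(.484,.0555,.102)]:
        print(cv2.projectPoints(np.array([p]),s["rvec"],s["tvec"],np.array([[s["fx"],0,s["cx"]],[0,s["fy"],s["cy"]],[0,0,1]]),None)[0].ravel())
st=robot.read_state();print(st["eef_pos"])
plan(st,(.486,.0555,.2),-6)
E
```

```text
917 ((478.0028076171875, -34.24591064453125), (266.1634826660156, 102.35382080078125), 89.32864379882812)
globe [ 0.48355723 -0.04910842  0.10385619] 0.11230056790224273
cam [ 0.3830738  -0.18803391  0.93656665]
[202.61525884 241.62440668]
[202.59902802 242.6232388 ]
cam [ 0.40182073 -1.01685525  1.02914309]
[303.66272523 131.58568957]
[302.95389745 131.64863751]
[ 0.13702729 -0.48049879  0.20055285]
t [ 0.8043 -0.6996  0.0017] r [-1.000e-04 -1.000e-04 -1.891e-01]
```

```bash
R='x'; python3 -m handwheel '[{"tx":0.804,"ty":-0.7,"rz":-0.189,"fingers":80},{"tx":0.804,"ty":-0.7,"rz":-0.189,"fingers":80},{"tx":0.804,"ty":-0.7,"rz":-0.189,"fingers":80},{"tx":0.804,"ty":-0.7,"rz":-0.189,"fingers":80},{"tx":0.804,"ty":-0.7,"rz":-0.189,"fingers":80},{"tx":0.804,"ty":-0.7,"rz":-0.189,"fingers":80},{"tx":0.804,"ty":-0.7,"rz":-0.189,"fingers":80},{"tx":0.804,"ty":-0.7,"rz":-0.189,"fingers":80}]'
python3 -c "
from h import *
from plant import robot
plan(robot.read_state(),(.4855,.0555,.2),-6)"
```

```text
t [ 0.8035 -0.6998  0.0017] r [-1.000e-04 -1.000e-04 -1.891e-01]validation failed for argument at $[0]...
```

```bash
python3 -m handwheel '[{"fingers":80,"tx":0.804,"ty":-0.7,"tz":0,"rx":0,"ry":0,"rz":-0.189},{"fingers":80,"tx":0.804,"ty":-0.7,"tz":0,"rx":0,"ry":0,"rz":-0.189},{"fingers":80,"tx":0.804,"ty":-0.7,"tz":0,"rx":0,"ry":0,"rz":-0.189},{"fingers":80,"tx":0.804,"ty":-0.7,"tz":0,"rx":0,"ry":0,"rz":-0.189},{"fingers":80,"tx":0.804,"ty":-0.7,"tz":0,"rx":0,"ry":0,"rz":-0.189},{"fingers":80,"tx":0.804,"ty":-0.7,"tz":0,"rx":0,"ry":0,"rz":-0.189},{"fingers":80,"tx":0.804,"ty":-0.7,"tz":0,"rx":0,"ry":0,"rz":-0.189},{"fingers":80,"tx":0.804,"ty":-0.7,"tz":0,"rx":0,"ry":0,"rz":-0.189}]'
python3 -c "
from h import *
from plant import robot
plan(robot.read_state(),(.4855,.0555,.2),-6)"
```

```text
time_s: 0.77
eef_pos: [0.3192, -0.1995, 0.201]
eef_rot: [2.516, 1.881, 0.0]
ft_force: [1.3, -1.3, 1.4]
grip_width: 0.0795
t [0.486  0.1453 0.0017] r [ 0.      0.     -0.0291]
```

```bash
python3 -m handwheel '[{"fingers":80,"tx":0.486,"ty":0.145,"tz":0,"rx":0,"ry":0,"rz":-0.029},{"fingers":80,"tx":0.486,"ty":0.145,"tz":0,"rx":0,"ry":0,"rz":-0.029},{"fingers":80,"tx":0.486,"ty":0.145,"tz":0,"rx":0,"ry":0,"rz":-0.029},{"fingers":80,"tx":0.486,"ty":0.145,"tz":0,"rx":0,"ry":0,"rz":-0.029},{"fingers":80,"tx":0.486,"ty":0.145,"tz":0,"rx":0,"ry":0,"rz":-0.029},{"fingers":80,"tx":0.486,"ty":0.145,"tz":0,"rx":0,"ry":0,"rz":-0.029},{"fingers":80,"tx":0.486,"ty":0.145,"tz":0,"rx":0,"ry":0,"rz":-0.029},{"fingers":80,"tx":0.486,"ty":0.145,"tz":0,"rx":0,"ry":0,"rz":-0.029}]'
python3 -m handwheel '[{"fingers":60,"tx":0,"ty":0,"tz":0,"rx":0,"ry":0,"rz":0},{"fingers":60,"tx":0,"ty":0,"tz":0,"rx":0,"ry":0,"rz":0}]'
python3 - <<'E'
from h import *
from plant import robot
st=robot.read_state();print(st["joint_positions"].round(3))
plan(st,(.4855,.0555,.07),-6)
a=robot.snapshot("top")["frame"][:,:,::-1];b=robot.snapshot("side")["frame"][:,:,::-1]
cv2.imwrite("pics/a1.png",np.hstack([cv2.resize(a[180:300,150:310],(400,300)),cv2.resize(b[80:200,230:390],(400,300))]))
E
```

```text
time_s: 1.43
eef_pos: [0.4881, 0.0569, 0.2002]
eef_rot: [-2.337, -2.098, -0.0]
ft_force: [0.6, -0.5, 0.2]
grip_width: 0.0802
time_s: 1.6
eef_pos: [0.4861, 0.053, 0.2005]
eef_rot: [-2.339, -2.096, 0.002]
ft_force: [-0.0, -0.3, 0.3]
grip_width: 0.0603
[ 0.109  0.192 -0.062  1.318 -0.     1.789]
t [ 0.0041 -0.0012  0.2174] r [-0.0002  0.0001 -0.0007]
```

View pics/a1.png

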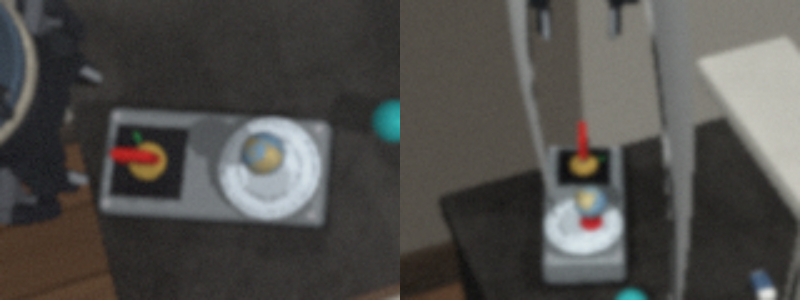

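The picture shows the open jaws on both sides of the key, which is at (135,155) in the left crop and (583,140) in the right. Nothing is in the way, so I'll descend.

```bash
python3 -m handwheel '[{"fingers":50,"tx":0.004,"ty":-0.001,"tz":0.06,"rx":0,"ry":0,"rz":0},{"fingers":50,"tx":0.004,"ty":-0.001,"tz":0.12,"rx":0,"ry":0,"rz":0},{"fingers":50,"tx":0.004,"ty":-0.001,"tz":0.17,"rx":0,"ry":0,"rz":0},{"fingers":50,"tx":0.004,"ty":-0.001,"tz":0.2,"rx":0,"ry":0,"rz":0},{"fingers":50,"tx":0.004,"ty":-0.001,"tz":0.217,"rx":0,"ry":0,"rz":0},{"fingers":50,"tx":0.004,"ty":-0.001,"tz":0.217,"rx":0,"ry":0,"rz":0},{"fingers":50,"tx":0.004,"ty":-0.001,"tz":0.217,"rx":0,"ry":0,"rz":0},{"fingers":50,"tx":0.004,"ty":-0.001,"tz":0.217,"rx":0,"ry":0,"rz":0}]'
python3 - <<'E'
from h import *
from plant import robot
plan(robot.read_state(),(.4855,.0555,.07),-6)
a=robot.snapshot("top")["frame"][:,:,::-1];b=robot.snapshot("side")["frame"][:,:,::-1]
cv2.imwrite("pics/a2.png",np.hstack([cv2.resize(a[180:300,150:310],(400,300)),cv2.resize(b[110:170,260:340],(400,300))]))
E
```

```text
time_s: 2.37
eef_pos: [0.4865, 0.0546, 0.072]
eef_rot: [2.341, 2.093, 0.002]
ft_force: [0.3, 0.5, -0.5]
grip_width: 0.0499
t [ 0.0014 -0.0018  0.0033] r [ 0.0002 -0.     -0.0011]
```

View pics/a2.png

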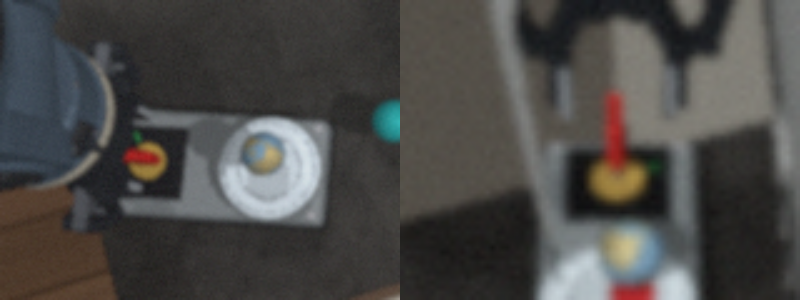

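The fingers are on either side of the key. In the side crop the tips are at x≈563 and 676 and the key is at x≈615. The tips look a little high and about 2 mm off centre, so I'll check with depth.

Run:
```python
from h import *
from plant import robot
s=robot.snapshot("side");P=cloud(s);np.savez("side2.npz",**s)
for v in range(124,136,1):
    print(v,[ (u,P[v,u].round(3).tolist()) for u in (292,293,303,314,315)])
K=np.array([[s["fx"],0,s["cx"]],[0,s["fy"],s["cy"]],[0,0,1]])
pts=np.array([(.4855,.038,.102),(.4855,.038,.068),(.4855,.073,.102),(.459,.044,.08),(.512,.044,.08),(.459,.044,.072)])
print(cv2.projectPoints(pts,s["rvec"],s["tvec"],K,None)[0][:,0].round(1))
```

```text
124 [(292, [0.454, 0.047, 0.14]), (293, [0.457, 0.041, 0.145]), (303, [0.54, 0.763, -0.464]), (314, [0.514, 0.037, 0.142]), (315, [0.517, 0.041, 0.138])]
125 [(292, [0.454, 0.042, 0.14]), (293, [0.457, 0.044, 0.139]), (303, [0.54, 0.761, -0.468]), (314, [0.514, 0.04, 0.136]), (315, [0.517, 0.041, 0.135])]
126 [(292, [0.454, 0.047, 0.133]), (293, [0.457, 0.049, 0.131]), (303, [0.54, 0.769, -0.481]), (314, [0.514, 0.039, 0.133]), (315, [0.516, 0.037, 0.134])]
127 [(292, [0.454, 0.051, 0.126]), (293, [0.456, 0.045, 0.131]), (303, [0.54, 0.764, -0.483]), (314, [0.513, 0.036, 0.132]), (315, [0.516, 0.039, 0.129])]
128 [(292, [0.454, 0.051, 0.123]), (293, [0.456, 0.045, 0.127]), (303, [0.54, 0.772, -0.495]), (314, [0.514, 0.038, 0.127]), (315, [0.516, 0.04, 0.125])]
129 [(292, [0.454, 0.05, 0.12]), (293, [0.456, 0.042, 0.126]), (303, [0.485, 0.066, 0.103]), (314, [0.514, 0.042, 0.12]), (315, [nan, nan, nan])]
130 [(292, [0.453, 0.045, 0.12]), (293, [0.456, 0.044, 0.121]), (303, [0.485, 0.068, 0.097]), (314, [0.514, 0.041, 0.117]), (315, [0.516, 0.038, 0.119])]
131 [(292, [0.453, 0.051, 0.112]), (293, [0.456, 0.045, 0.117]), (303, [0.485, 0.06, 0.101]), (314, [0.513, 0.037, 0.117]), (315, [0.516, 0.04, 0.114])]
132 [(292, [0.487, 0.754, -0.498]), (293, [0.456, 0.046, 0.112]), (303, [0.484, 0.051, 0.104]), (314, [0.513, 0.035, 0.115]), (315, [0.516, 0.037, 0.112])]
133 [(292, [0.486, 0.749, -0.5]), (293, [0.456, 0.048, 0.106]), (303, [0.483, 0.046, 0.105]), (314, [0.513, 0.04, 0.107]), (315, [0.516, 0.041, 0.106])]
134 [(292, [0.486, 0.742, -0.5]), (293, [0.491, 0.757, -0.514]), (303, [0.483, 0.045, 0.103]), (314, [0.576, 0.632, -0.416]), (315, [0.579, 0.619, -0.405])]
135 [(292, [0.485, 0.745, -0.508]), (293, [0.49, 0.743, -0.508]), (303, [0.483, 0.045, 0.099]), (314, [0.576, 0.633, -0.422]), (315, [0.578, 0.611, -0.403])]
[[304.2 135.7]
 [304.5 144.8]
 [302.8 127.6]
 [294.8 141. ]
 [313.5 139.4]
 [295.  143.2]]
```

Run:
```python
from h import *
s=dict(np.load("side2.npz"));P=cloud(s)
for u in list(range(288,300))+list(range(306,322)):
    c=P[110:150,u];k=np.where((c[:,1]>.02)&(c[:,1]<.075)&(c[:,2]>.06))[0]
    print(u,(k.max()+110,c[k.max()].round(3)) if len(k) else None)
cv2.imwrite("pics/a3.png",cv2.resize(s["frame"][90:165,255:355,::-1],(800,600),interpolation=0))
```

```text
288 (np.int64(121), array([0.444, 0.052, 0.148]))
289 (np.int64(122), array([0.446, 0.045, 0.15 ]))
290 (np.int64(130), array([0.448, 0.05 , 0.117]))
291 (np.int64(131), array([0.451, 0.052, 0.112]))
292 (np.int64(131), array([0.453, 0.051, 0.112]))
293 (np.int64(133), array([0.456, 0.048, 0.106]))
294 (np.int64(133), array([0.458, 0.044, 0.11 ]))
295 (np.int64(118), array([0.463, 0.042, 0.164]))
296 (np.int64(116), array([0.466, 0.039, 0.173]))
297 (np.int64(114), array([0.469, 0.037, 0.181]))
298 (np.int64(114), array([0.472, 0.046, 0.174]))
299 (np.int64(114), array([0.475, 0.045, 0.174]))
306 (np.int64(114), array([0.493, 0.044, 0.173]))
307 (np.int64(114), array([0.496, 0.043, 0.174]))
308 (np.int64(114), array([0.499, 0.04 , 0.175]))
309 (np.int64(114), array([0.5  , 0.033, 0.181]))
310 (np.int64(116), array([0.503, 0.032, 0.175]))
311 (np.int64(117), array([0.505, 0.03 , 0.173]))
312 (np.int64(119), array([0.509, 0.041, 0.157]))
313 (np.int64(133), array([0.51 , 0.037, 0.11 ]))
314 (np.int64(133), array([0.513, 0.04 , 0.107]))
315 (np.int64(133), array([0.516, 0.041, 0.106]))
316 (np.int64(131), array([0.519, 0.041, 0.113]))
317 (np.int64(131), array([0.522, 0.039, 0.114]))
318 (np.int64(122), array([0.525, 0.039, 0.146]))
319 (np.int64(121), array([0.528, 0.043, 0.146]))
320 (np.int64(120), array([0.53 , 0.036, 0.155]))
321 (np.int64(121), array([0.533, 0.036, 0.151]))
```

View pics/a3.png

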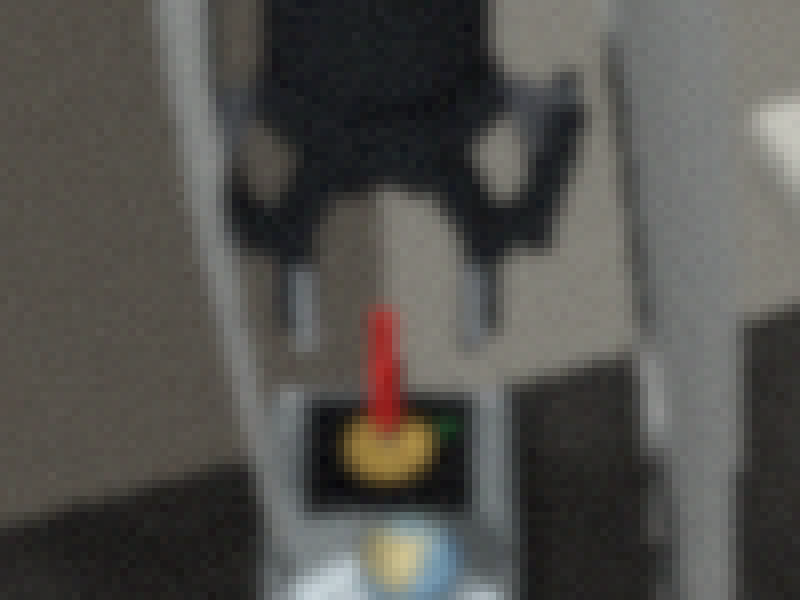

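Measured in the camera frame, the fingertips stand at z≈0.106. The state implies about 0.08, so the gripper sits some 25 mm higher than reported. The camera has the key top right, at 0.103, so I'll trust vision. I'll go down 20 mm while watching the force, then measure again.

```bash
python3 -m handwheel '[{"fingers":50,"tx":0.0015,"ty":-0.0025,"tz":0.008,"rx":0,"ry":0,"rz":0},{"fingers":50,"tx":0.0015,"ty":-0.0025,"tz":0.016,"rx":0,"ry":0,"rz":0},{"fingers":50,"tx":0.0015,"ty":-0.0025,"tz":0.025,"rx":0,"ry":0,"rz":0},{"fingers":50,"tx":0.0015,"ty":-0.0025,"tz":0.033,"rx":0,"ry":0,"rz":0},{"fingers":50,"tx":0.0015,"ty":-0.0025,"tz":0.033,"rx":0,"ry":0,"rz":0},{"fingers":50,"tx":0.0015,"ty":-0.0025,"tz":0.033,"rx":0,"ry":0,"rz":0}]'
python3 - <<'E'
from h import *
from plant import robot
s=robot.snapshot("side");P=cloud(s)
for u in (290,291,292,293,294,295,312,313,314,315,316,317):
    c=P[110:150,u];k=np.where((c[:,1]>.02)&(c[:,1]<.075)&(c[:,2]>.06))[0]
    print(u,(k.max()+110,c[k.max()].round(3)) if len(k) else None)
t=robot.snapshot("top");Q=cloud(t)
for v,u in((225,208),(254,204),(255,205)): print("top",Q[v,u])
cv2.imwrite("pics/a4.png",np.hstack([cv2.resize(t["frame"][210:270,180:260,::-1],(400,300)),cv2.resize(s["frame"][110:170,260:340,::-1],(400,300),interpolation=0)]))
E
```

```text
time_s: 3.02
eef_pos: [0.4843, 0.0561, 0.0506]
eef_rot: [-2.341, -2.095, 0.001]
ft_force: [-0.2, -0.1, 0.5]
grip_width: 0.0499
290 (np.int64(136), array([0.447, 0.051, 0.094]))
291 (np.int64(137), array([0.449, 0.051, 0.09 ]))
292 (np.int64(139), array([0.452, 0.048, 0.085]))
293 (np.int64(139), array([0.454, 0.047, 0.085]))
294 (np.int64(139), array([0.457, 0.044, 0.088]))
295 (np.int64(124), array([0.462, 0.038, 0.147]))
312 (np.int64(135), array([0.508, 0.042, 0.099]))
313 (np.int64(138), array([0.51 , 0.04 , 0.089]))
314 (np.int64(138), array([0.513, 0.041, 0.087]))
315 (np.int64(136), array([0.517, 0.045, 0.091]))
316 (np.int64(136), array([0.519, 0.041, 0.094]))
317 (np.int64(128), array([0.522, 0.041, 0.123]))
top [0.5164546  0.04062967 0.11836765]
top [0.45946277 0.04695286 0.12074573]
top [0.45802818 0.04681916 0.11431888]
```

View pics/a4.png

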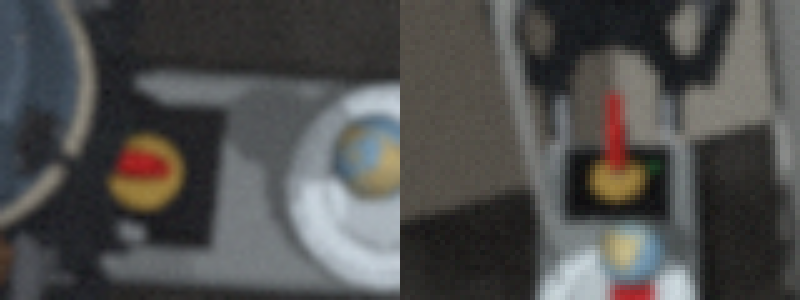

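The tips are at z≈0.086, and the key (column 303) sits centred between the fingers (columns 290–317). I'll go down 6 mm more and close.

```bash
python3 -m handwheel '[{"fingers":50,"tx":0,"ty":0,"tz":0.01,"rx":0,"ry":0,"rz":0},{"fingers":20,"tx":0,"ty":0,"tz":0.01,"rx":0,"ry":0,"rz":0},{"fingers":16,"tx":0,"ty":0,"tz":0.01,"rx":0,"ry":0,"rz":0},{"fingers":12,"tx":0,"ty":0,"tz":0.01,"rx":0,"ry":0,"rz":0},{"fingers":6,"tx":0,"ty":0,"tz":0.01,"rx":0,"ry":0,"rz":0},{"fingers":0,"tx":0,"ty":0,"tz":0.01,"rx":0,"ry":0,"rz":0},{"fingers":0,"tx":0,"ty":0,"tz":0.01,"rx":0,"ry":0,"rz":0},{"fingers":0,"tx":0,"ty":0,"tz":0.01,"rx":0,"ry":0,"rz":0}]'
python3 -c "
from plant import robot
s=robot.read_state();print(s['wrist_torque'],s['ft_force'],s['joint_positions'][5])"
```

```text
time_s: 3.78
eef_pos: [0.4842, 0.0562, 0.0452]
eef_rot: [-2.341, -2.095, 0.001]
ft_force: [-5.5, 0.5, 5.7]
grip_width: 0.0093
[0.04242908 0.93995174 0.0791506 ] [-5.50638516  0.5104545   5.68136142] 1.7969535549816091
```

Gripped: opening 9.3 mm, small forces. Now turning clockwise (+rz, since tool z points down).

```bash
python3 -m handwheel '[{"fingers":0,"tx":0,"ty":-0.001,"tz":0,"rx":0,"ry":0,"rz":0.018},{"fingers":0,"tx":0,"ty":-0.001,"tz":0,"rx":0,"ry":0,"rz":0.036},{"fingers":0,"tx":0,"ty":-0.001,"tz":0,"rx":0,"ry":0,"rz":0.054},{"fingers":0,"tx":0,"ty":-0.001,"tz":0,"rx":0,"ry":0,"rz":0.072},{"fingers":0,"tx":0,"ty":-0.001,"tz":0,"rx":0,"ry":0,"rz":0.09},{"fingers":0,"tx":0,"ty":-0.001,"tz":0,"rx":0,"ry":0,"rz":0.108},{"fingers":0,"tx":0,"ty":-0.001,"tz":0,"rx":0,"ry":0,"rz":0.126},{"fingers":0,"tx":0,"ty":-0.001,"tz":0,"rx":0,"ry":0,"rz":0.144}]'
python3 -c "
from plant import robot
s=robot.read_state();print(s['wrist_torque'],s['ft_force'],s['joint_positions'])"
```

```text
time_s: 4.45
eef_pos: [0.4824, 0.0572, 0.0451]
eef_rot: [-3.021, -0.853, 0.003]
ft_force: [-15.1, 8.9, 14.7]
grip_width: 0.0091
[1.92553646 3.0431988  0.22549582] [-15.14193253   8.85141019  14.73104017] [ 1.16353860e-01  2.74149179e-01 -3.63282146e-01  9.35693326e-01
  2.43006893e-03  2.70746786e+00]
```

```bash
python3 -m handwheel '[{"fingers":0,"tx":0,"ty":-0.002,"tz":0,"rx":0,"ry":0,"rz":0.012},{"fingers":0,"tx":0,"ty":-0.002,"tz":0,"rx":0,"ry":0,"rz":0.022},{"fingers":0,"tx":0,"ty":-0.002,"tz":0,"rx":0,"ry":0,"rz":0.028},{"fingers":0,"tx":0,"ty":-0.002,"tz":0,"rx":0,"ry":0,"rz":0.028}]'
python3 - <<'E'
from plant import robot
from h import *
s=robot.read_state();print(s['wrist_torque'],s['ft_force'],s['joint_positions'][5])
t=robot.snapshot("top");s=robot.snapshot("side")
cv2.imwrite("pics/a5.png",np.hstack([cv2.resize(t["frame"][210:270,180:260,::-1],(400,300)),cv2.resize(s["frame"][110:170,260:340,::-1],(400,300),interpolation=0)]))
E
```

```text
time_s: 4.78
eef_pos: [0.4821, 0.0577, 0.0452]
eef_rot: [-3.085, -0.59, 0.003]
ft_force: [-10.8, 3.2, 11.4]
grip_width: 0.0087
[0.58770299 2.29001237 0.78898134] [-10.76866124   3.21809017  11.37130781] 2.8822890863980213
```

View pics/a5.png

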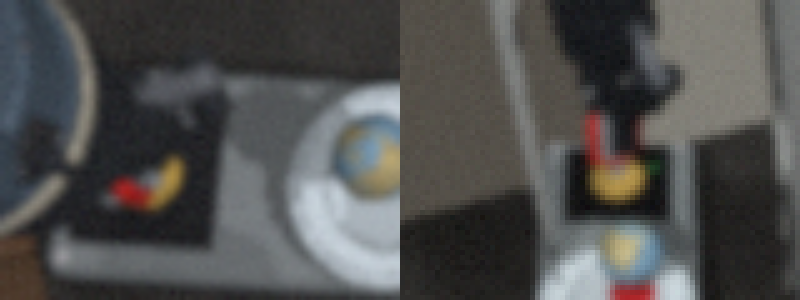

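The key has turned with the gripper: its red head now lies slantwise at (130,190) in the top crop. The tool has turned 1.085 rad and the wrist moment about z has risen to 0.8 N m, so the key is against its stop. Holding there.

```bash
for i in 1; do python3 -m handwheel '[{"fingers":0,"tx":0,"ty":0,"tz":0,"rx":0,"ry":0,"rz":0},{"fingers":0,"tx":0,"ty":0,"tz":0,"rx":0,"ry":0,"rz":0},{"fingers":0,"tx":0,"ty":0,"tz":0,"rx":0,"ry":0,"rz":0},{"fingers":0,"tx":0,"ty":0,"tz":0,"rx":0,"ry":0,"rz":0},{"fingers":0,"tx":0,"ty":0,"tz":0,"rx":0,"ry":0,"rz":0},{"fingers":0,"tx":0,"ty":0,"tz":0,"rx":0,"ry":0,"rz":0},{"fingers":0,"tx":0,"ty":0,"tz":0,"rx":0,"ry":0,"rz":0},{"fingers":0,"tx":0,"ty":0,"tz":0,"rx":0,"ry":0,"rz":0}]'; done
python3 -m handwheel '[{"fingers":0,"tx":0,"ty":0,"tz":0,"rx":0,"ry":0,"rz":0},{"fingers":0,"tx":0,"ty":0,"tz":0,"rx":0,"ry":0,"rz":0},{"fingers":0,"tx":0,"ty":0,"tz":0,"rx":0,"ry":0,"rz":0},{"fingers":0,"tx":0,"ty":0,"tz":0,"rx":0,"ry":0,"rz":0}]'
python3 -m handwheel '[{"fingers":60,"tx":0,"ty":0,"tz":0,"rx":0,"ry":0,"rz":0},{"fingers":60,"tx":0,"ty":0,"tz":0,"rx":0,"ry":0,"rz":0},{"fingers":60,"tx":0,"ty":0,"tz":0,"rx":0,"ry":0,"rz":0},{"fingers":60,"tx":0,"ty":0,"tz":0,"rx":0,"ry":0,"rz":0},{"fingers":60,"tx":0,"ty":0,"tz":0,"rx":0,"ry":0,"rz":0},{"fingers":60,"tx":0,"ty":0,"tz":0,"rx":0,"ry":0,"rz":0}]'
python3 - <<'E'
from plant import robot
from h import *
t=robot.snapshot("top");s=robot.snapshot("side")
cv2.imwrite("pics/a6.png",np.hstack([cv2.resize(t["frame"][210:270,180:260,::-1],(400,300)),cv2.resize(s["frame"][110:170,260:340,::-1],(400,300),interpolation=0)]))
E
```

```text
time_s: 5.55
eef_pos: [0.4821, 0.0577, 0.0451]
eef_rot: [-3.084, -0.594, 0.003]
ft_force: [-11.5, 3.1, 12.3]
grip_width: 0.0085
time_s: 5.88
eef_pos: [0.4822, 0.0577, 0.0452]
eef_rot: [-3.084, -0.594, 0.003]
ft_force: [-10.9, 3.3, 11.8]
grip_width: 0.009
time_s: 6.38
eef_pos: [0.4836, 0.0572, 0.0451]
eef_rot: [3.085, 0.592, 0.0]
ft_force: [-0.1, -1.1, -0.5]
grip_width: 0.0602
```

View pics/a6.png

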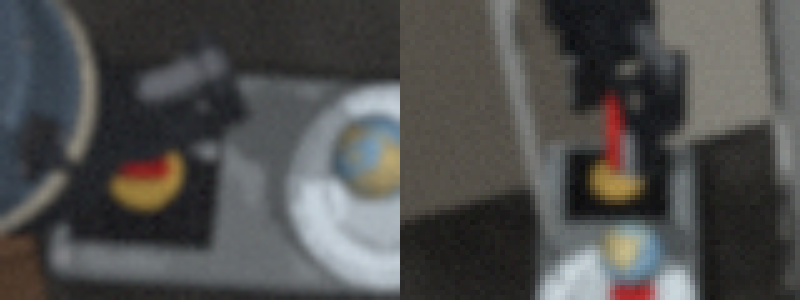

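Held for more than 1 s. The key has sprung back (red head upright at column 303), forces are about zero and the globe is unmoved. Retreating straight up.

```bash
python3 -m handwheel '[{"fingers":60,"tx":0,"ty":0,"tz":-0.02,"rx":0,"ry":0,"rz":0},{"fingers":60,"tx":0,"ty":0,"tz":-0.06,"rx":0,"ry":0,"rz":0},{"fingers":60,"tx":0,"ty":0,"tz":-0.12,"rx":0,"ry":0,"rz":0},{"fingers":60,"tx":0,"ty":0,"tz":-0.18,"rx":0,"ry":0,"rz":0},{"fingers":60,"tx":0,"ty":0,"tz":-0.24,"rx":0,"ry":0,"rz":0},{"fingers":60,"tx":0,"ty":0,"tz":-0.28,"rx":0,"ry":0,"rz":0},{"fingers":60,"tx":0,"ty":0,"tz":-0.28,"rx":0,"ry":0,"rz":0},{"fingers":60,"tx":0,"ty":0,"tz":-0.28,"rx":0,"ry":0,"rz":0}]'
python3 - <<'E'
from plant import robot
from h import *
t=robot.snapshot("top");P=cloud(t);m=red(t)
for(a,b,c,d) in[(225,262,185,230),(165,200,365,405)]:
    k=np.zeros_like(m);k[a:b,c:d]=m[a:b,c:d];q=P[k];q=q[q[:,2]>.08][:,:2];w,V=np.linalg.eigh(np.cov(q.T));print(len(q),q.mean(0),np.degrees(np.arctan2(V[1,1],V[0,1])))
q=P[215:280,235:275].reshape(-1,3);q=q[(q[:,2]>.085)&(q[:,2]<.13)];print("globe",np.median(q,0),q[:,2].max())
st=robot.read_state();print(st["time_s"],st["ft_force"],abs(st["joint_vel"]).max())
E
```

```text
time_s: 7.15
eef_pos: [0.4843, 0.0574, 0.2142]
eef_rot: [3.085, 0.592, 0.004]
ft_force: [0.3, 0.0, -1.4]
grip_width: 0.06
79 [0.48573378 0.05553744] 80.82341071285956
75 [ 0.59392938 -0.32683016] 73.92338556363154
globe [ 0.48324561 -0.04924076  0.10367579] 0.11184983803899363
7.2 [-0.43282844 -0.39710324  0.21665718] 0.03134492848712262
```

Both keys are at their starting angles to within about 1°, and the globe has moved less than 1 mm. The arm is clear, so I'm handing in.

```bash
python3 -c "
from plant import robot
print(robot.sign_off())"
```

```text
the job is handed in; nothing more can be done
None
```

The job is done and handed in at about 7 s of robot time; no verdict is reported back. I gripped the red key of the globe's turntable (the left-hand one from above) and turned it clockwise about 1.08 rad. The wrist moment rose there, so I took it to be at the stop. I held it just over 1 s, opened the jaws so it sprang back, and lifted straight up.

**Last checks:**
- **Globe's key:** back at its starting angle (80.8° now, 81.7° at the start).
- **Ink pot's key:** not moved (73.9° now, 74.5° at the start).
- **Toy globe:** its measured top is within 0.4 mm of where it was, at the same height.
- **Robot:** clear of everything, with forces near zero.

**What disagreed:**
- **Tool height:** the cameras showed the fingertips about 25 mm higher than the reported tool position implied. I went by the cameras, and the grasp succeeded.
- **Key position:** the two views differed by about 2–4 mm. I centred the fingers by picture before closing. Side forces during the turn stayed at about 15 N or less per axis in the readings taken at the end of each move.

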